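Rack the forming dollies by size

TASK

Put the four brass-topped forming dollies back on the plywood rack, each standing upright and centred on its own round pad, in order of size along the row: the smallest on the red pad, then the next larger, up to the largest on the blue pad at the other end. Do not let any dolly tip over, and leave the hammer and the oil bottle where they are.

Things in the scene. Friction and masses are not known exactly. Their poses are not given: they have to be found in the camera images.
- dolly22: the smallest of four loose metal-forming dollies, standing upright: a plain straight-sided round bright aluminium body, 22 mm in diameter, topped by a brass dome; 50 mm tall in all, the straight side reaching up to 44 mm. About 0.07 kg. Origin: centre of its flat underside; z is up along its axis.
- dolly32: the second smallest of four loose metal-forming dollies, standing upright: a plain straight-sided round bright aluminium body, 32 mm in diameter, topped by a brass dome; 55 mm tall in all, the straight side reaching up to 46 mm. About 0.15 kg. Origin: centre of its flat underside; z is up along its axis.
- dolly42: the second largest of four loose metal-forming dollies, standing upright: a plain straight-sided round bright aluminium body, 42 mm in diameter, topped by a brass dome; 60 mm tall in all, the straight side reaching up to 48 mm. About 0.28 kg. Origin: centre of its flat underside; z is up along its axis.
- dolly52: the largest of four loose metal-forming dollies, standing upright: a plain straight-sided round bright aluminium body, 52 mm in diameter, topped by a brass dome; 65 mm tall in all, the straight side reaching up to 50 mm. About 0.48 kg. Origin: centre of its flat underside; z is up along its axis.
- pad_red: RED fixed flat round pad, 56 mm in diameter, 3 mm thick, on the plywood rack board. Origin: centre of the pad's underside, 12 mm above the bench, so a dolly on the pad stands 15 mm above the bench. At either end of the row (varies). The four pads lie 82 mm apart in a straight row along the middle of the board.
- pad_black: BLACK fixed flat round pad, 56 mm in diameter, 3 mm thick, on the plywood rack board. Origin: centre of the pad's underside, 12 mm above the bench, so a dolly on the pad stands 15 mm above the bench. It is one of the two in the middle of the row; which of them varies.
- pad_white: WHITE fixed flat round pad, 56 mm in diameter, 3 mm thick, on the plywood rack board. Origin: centre of the pad's underside, 12 mm above the bench, so a dolly on the pad stands 15 mm above the bench. It is one of the two in the middle of the row; which of them varies.
- pad_blue: BLUE fixed flat round pad, 56 mm in diameter, 3 mm thick, on the plywood rack board. Origin: centre of the pad's underside, 12 mm above the bench, so a dolly on the pad stands 15 mm above the bench. It lies at the end of the row away from the red one. The fixed board, 85 x 360 mm and 12 mm high, lies between robot and dollies, its length within 0.18 rad of left-right.
- hammer: a loose wooden-handled hammer lying on the bench to the robot's right of the work, handle towards the robot, about 260 mm long; to be left alone. Origin: on its underside near mid-length.
- oil: a loose yellow plastic oil bottle with a red cap, 56 mm in diameter and 130 mm tall, standing to the robot's left of the work; to be left alone. Origin: centre of its underside.
Not all that is in view belongs to the job. Leave any orange or turquoise look-alike of the dolly22 alone. Leave any turquoise look-alike of the dolly52 alone.

How it is judged (in metres and radians):
At the end, for the whole second after the job is handed in: Every dolly stands upright (within 0.1 rad) and at rest on its own pad, centred within 12 mm, sizes growing along the row from the 22 mm dolly on red, the 32 mm one on the middle pad beside red, the 42 mm one on the middle pad beside blue, to the 52 mm dolly on blue; nothing is held (horizontal distance between dolly22 and pad_red below 0.012 m and horizontal distance between dolly52 and pad_blue below 0.012 m and ((horizontal distance between pad_red and pad_black below 0.12 m and horizontal distance between dolly32 and pad_black below 0.012 m and horizontal distance between dolly42 and pad_white below 0.012 m) or (horizontal distance between pad_red and pad_white below 0.12 m and horizontal distance between dolly32 and pad_white below 0.012 m and horizontal distance between dolly42 and pad_black below 0.012 m)) and height (world z) of dolly22 between 0.012 and 0.019 m and angle between each of dolly22, dolly32, dolly42, dolly52's own z axis and vertical below 0.1 rad and linear speed of each of dolly22, dolly32, dolly42, dolly52 below 0.02 m/s and angular speed of each of dolly22, dolly32, dolly42, dolly52 below 0.2 rad/s and height (world z) of dolly32 between 0.012 and 0.019 m and height (world z) of dolly42 between 0.012 and 0.019 m and height (world z) of dolly52 between 0.012 and 0.019 m); the robot touches nothing.
It fails at once if a dolly is tipped over (more than 0.6 rad from upright) (angle between any of dolly22, dolly32, dolly42, dolly52's own z axis and vertical above 0.6 rad).
It fails at once if the hammer is moved more than 20 mm (distance of hammer from where it was at the start of the episode above 0.02 m).
It fails at once if the oil bottle is moved more than 20 mm (distance of oil from where it was at the start of the episode above 0.02 m).
It also fails if it takes over 106 s, if anything falls off the work surface, if the arm or the gripper's body presses on something with over 40 N, if the wrist force passes 120 N, or if a joint passes its speed limit or range.

ROBOT

A 6-joint arm with a two-finger parallel gripper is mounted at the origin on the work surface. World frame = base frame: x ahead of the robot, y to its left, z up, the work surface at z = 0. Lengths are in mm, angles in rad, forces in N, time in s.
With the tool pointing down it reaches from about 400 to 925 mm from the base axis. Payload 12.5 kg.
Tool frame: the origin (TCP) lies on the centre line of the jaws, within the pads' length; the fingertips stand 19 mm ahead of it and the grasp point (between the pads) is the TCP; z points along the fingers, y is the line along which they close (so a half turn about z gives the same grasp; the last joint's range is limited). The gripper opens to 95 mm and grips with 3 to 60 N. Pads are 20 mm wide; open, the fingers measure 119 mm over their backs; the gripper's body (75 mm by 180 mm) begins 59 mm behind the grasp point.
Start: joints at [1.177, 0.491, 1.559, -0, 1.092, -0.106], TCP at [177.384, 599.316, 233.661] pointing down, gripper open.
Joint ranges: [-3.1, 3.1], [-0.84, 2.19], [0.05, 2.79], [-1.13, 4.28], [0.06, 2.93], [-2.69, 2.69]. Speed limits (rad/s): [2.22, 2.22, 2.79, 3.14, 3.14, 3.14].

INTERFACE

Orientations are given as [roll, pitch, yaw] about the fixed x, y, z axes, in that order (R = Rz(yaw) Ry(pitch) Rx(roll)).
In Python, from cell import state, read_camera, job_done gives the robot as it stands.
- The arm moves only by the tool arm_command, never from a script. Its argument "deltas" is a list of rows, each an object of numbers: "dx", "dy", "dz": the shift along the world's x, y, z in m; "yaw": the turn about the world's z in degrees. In form: [{"dx": .., "dy": .., "dz": .., "yaw": ..}, ...]. A call has 1 to 20 rows; each row shifts and turns the commanded pose from where the row before left it; what a row does not reach is not made up. A row lasts 1/10 s, in which the tool goes at most 50 mm and 8.59 degrees, less where a joint would pass 70% of its speed; a pose out of reach is approached as far as the arm can. A call with a gripper value outside its range is refused whole. "gripper" is the finger opening in m, from 0 to 0.0951, set as the call begins (left out, the last holds). The fingers move at their own pace and stop on an object; the grip force is fixed at half the most. Time passes only in rows, so rows that do not move let the fingers close. It gives the time, the measured TCP pose, the force, the opening and the grip force at its end, in the units of the state.
- state(): the state, without advancing time (a new reading comes with each control period).
- read_camera(name): name is "side" or "top" or "wrist"; returns a dict with "color" (420x560x3 uint8, red, green, blue), "range_z" (420x560 float32, mm along the optical axis (not along the pixel's ray), 0 where there is no reading), "fx", "fy", "cx", "cy" (pixels), "extrinsics" (4x4, takes a point from camera to world coordinates). Camera axes: x right, y up, looking along -z (the intrinsics and any distortion apply to the point x, -y, -z); pixel columns grow to the right and rows downward; lengths in mm; the calibration is good to about 2 mm. A picture is of the moment at which its call begins.
- job_done(): hands the job in; it is judged then, once.
The state is a dict: "t": time; "joints": joint angles; "qvel": joint speeds; "tau": joint torques, N m; "eef_pos": TCP position; "tcp_rot": TCP orientation; "ft_force": force on the tool from outside, world axes, zero at the start; "moment": the same for the moment, N m; "opening": opening from 0.0 (shut) to 1.0 (fully open); "grip_force": force on a finger pad.
Only numpy, scipy, OpenCV 4.12 (cv2) and the standard library are available. Lean on these libraries where they do the work, as an engineer would, in place of code of your own. Each camera call takes 0.05 s, during which the arm holds its last target. There are 200 camera calls.

## Working session

There is one attempt and no reset: what is moved stays moved. The work goes in short steps, Python scripts to look and compute and a tool call to move; the robot and the scene stay as the last step left them, time stands still between calls to the robot, and variables do not carry over. Pictures are saved under pics/ and viewed, at most 14 in all, crops included, and the job is handed in when it is done.

Besides the shell and the picture viewer there is one more tool, called as a command line: name --argument value ..., lists and objects as JSON in quotes. arm_command: Moves the arm, as the interface text tells. Its arguments: {"type":"object","properties":{"deltas":{"type":"array"},"gripper":{"type":"number"}},"required":["deltas"]}

```bash
mkdir -p pics; ls; cat > h.py <<'E'
import numpy as np, cv2
from cell import state, read_camera, job_done
def world(c):
    z=c["range_z"]; v,u=np.indices(z.shape)
    P=np.stack([(u-c["cx"])/c["fx"]*z,-(v-c["cy"])/c["fy"]*z,-z],-1)
    E=np.array(c["extrinsics"]); W=P@E[:3,:3].T+E[:3,3]
    W[z<=0]=np.nan
    return W
def save(c,n): cv2.imwrite("pics/"+n+".png",c["color"][:,:,::-1])
E
python3 - <<'E'
from h import *
s=state(); print(s)
for n in("top","side"):
    c=read_camera(n); save(c,n+"0"); np.save(n+"0.npy",world(c)); np.save(n+"c.npy",c["color"])
    print(n,c["fx"],np.round(c["extrinsics"],3).tolist(),[k for k in c])
E
```

```text
pics
{'t': 0.0, 'joints': array([ 1.17738539e+00,  4.91533095e-01,  1.55945132e+00,  3.18359134e-05,
        1.09170073e+00, -1.05606292e-01]), 'qvel': array([ 0.00106273, -0.00024995,  0.00069942, -0.00270475,  0.0012301 ,
       -0.00158143]), 'tau': array([-1.73851845e-05, -6.12646294e+01, -2.58178926e+01,  6.92191673e-02,
        4.83139779e-02, -1.36312378e-04]), 'eef_pos': array([177.29356295, 599.09244102, 233.07753791]), 'tcp_rot': array([-3.14050923e+00, -1.43237809e-04,  2.85377324e+00]), 'ft_force': array([0.66990126, 0.50728029, 0.74935277]), 'moment': array([ 0.0855624 , -0.0193295 ,  0.01403061]), 'grip_force': 0.0, 'opening': 0.9973223108271349}
top 473.54854073314306 [[0.025, 0.977, -0.214, 317.321], [-1.0, 0.024, -0.009, -5.905], [-0.004, 0.214, 0.977, 1318.156], [0.0, 0.0, 0.0, 1.0]] ['color', 'range_z', 'fx', 'fy', 'cx', 'cy', 'extrinsics']
side 394.752961957828 [[-0.881, 0.306, -0.36, 257.895], [-0.472, -0.589, 0.656, 629.267], [-0.011, 0.748, 0.664, 697.935], [0.0, 0.0, 0.0, 1.0]] ['color', 'range_z', 'fx', 'fy', 'cx', 'cy', 'extrinsics']
```

View pics/top0.png

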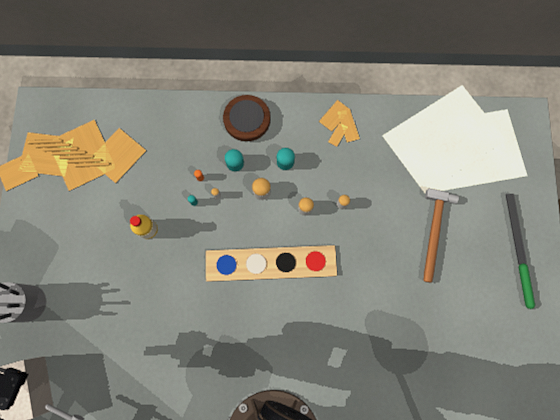

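View pics/side0.png

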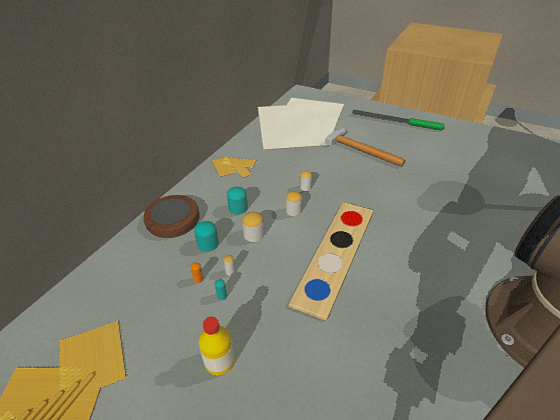

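The pictures show brass-topped dollies in the top view at about (214,192), (344,201), (306,205) and (261,187), going from 22 to 52 mm. The pads are blue (226,265), white (256,264), black (286,262) and red (316,261). That makes the assignment 22→red, 32→black, 42→white, 52→blue.

```bash
python3 - <<'E'
from h import *
W=np.load("top0.npy"); S=np.load("side0.npy"); C=np.load("topc.npy").astype(int)
print("bench z",np.nanmedian(W[220:240,200:340,2]))
for n,(u,v) in dict(d22=(214,192),d32=(344,201),d42=(306,205),d52=(261,187),oil=(137,222),orange=(198,174),tq22=(192,199),tqA=(233,160),tqB=(285,158)).items():
    p=W[v,u]; d=int(n[1:]) if n[0]=='d' else 56
    out=[]
    for X in (W,S):
        m=(np.hypot(X[...,0]-p[0],X[...,1]-p[1])<d*.75)&(X[...,2]>10)
        Q=X[m]; (x,y),r=cv2.minEnclosingCircle(Q[:,:2].astype(np.float32)); out.append((round(x),round(y),round(r),round(Q[:,2].max()),len(Q)))
    print(n,out)
hs=dict(blue=(226,265),white=(256,264),black=(286,262),red=(316,261))
for n,(u,v) in hs.items():
    m=np.abs(C-C[v,u]).sum(-1)<70
    k,l=cv2.connectedComponents(m.astype(np.uint8)); Q=W[l==l[v,u]]
    print(n,np.round(np.nanmean(Q,0),1),cv2.minEnclosingCircle(Q[:,:2].astype(np.float32))[1],len(Q))
E
```

```text
bench z -0.8203472366935785
d22 [(646, 177, 11, 53, 72), (646, 178, 12, 52, 163)]
d32 [(630, -180, 16, 59, 134), (629, -179, 16, 57, 184)]
d42 [(614, -75, 21, 64, 217), (612, -73, 21, 63, 325)]
d52 [(662, 49, 26, 70, 324), (661, 49, 26, 67, 514)]
oil [(542, 366, 28, 136, 500), (541, 367, 28, 132, 1493)]
orange [(697, 228, 11, 54, 75), (697, 228, 11, 52, 168)]
tq22 [(625, 241, 11, 54, 74), (624, 242, 11, 52, 173)]
tqA [(744, 130, 26, 70, 329), (743, 130, 27, 68, 546)]
tqB [(751, -16, 26, 69, 325), (751, -15, 26, 67, 445)]
blue [449.  140.9  14.4] 26.786849975585938 290
white [453.7  60.1  14.2] 28.29891586303711 316
black [459.6 -22.1  14.2] 26.682397842407227 284
red [ 464.7 -104.1   14.1] 26.797908782958984 293
```

Both cameras agree to about 1 mm. I'll start with d22, with the jaws closing along x and the yaw at 90°.

arm_command --deltas '[{"dx": 0.03,"dy": -0.027,"dz": 0,"yaw": -4.9},{"dx": 0.03,"dy": -0.027,"dz": 0,"yaw": -4.9},{"dx": 0.032,"dy": -0.029,"dz": 0,"yaw": -4.9},{"dx": 0.032,"dy": -0.029,"dz": 0,"yaw": -4.9},{"dx": 0.032,"dy": -0.029,"dz": 0,"yaw": -4.9},{"dx": 0.032,"dy": -0.029,"dz": 0,"yaw": -4.9},{"dx": 0.032,"dy": -0.029,"dz": 0,"yaw": -4.9},{"dx": 0.032,"dy": -0.029,"dz": 0,"yaw": -4.9},{"dx": 0.032,"dy": -0.029,"dz": 0,"yaw": -4.9},{"dx": 0.032,"dy": -0.029,"dz": 0,"yaw": -4.9},{"dx": 0.032,"dy": -0.029,"dz": 0,"yaw": -4.9},{"dx": 0.032,"dy": -0.029,"dz": 0,"yaw": -4.9},{"dx": 0.032,"dy": -0.029,"dz": 0,"yaw": -4.9},{"dx": 0.032,"dy": -0.029,"dz": 0,"yaw": -4.9},{"dx": 0.025,"dy": -0.02,"dz": 0,"yaw": -4.9},{"dz": 0},{"dz": 0},{"dz": 0}]' --gripper 0.07

```text
$.deltas[15]: bad value
```

arm_command --deltas '[{"dx": 0.03,"dy": -0.027,"dz": 0,"yaw": -4.9},{"dx": 0.03,"dy": -0.027,"dz": 0,"yaw": -4.9},{"dx": 0.032,"dy": -0.029,"dz": 0,"yaw": -4.9},{"dx": 0.032,"dy": -0.029,"dz": 0,"yaw": -4.9},{"dx": 0.032,"dy": -0.029,"dz": 0,"yaw": -4.9},{"dx": 0.032,"dy": -0.029,"dz": 0,"yaw": -4.9},{"dx": 0.032,"dy": -0.029,"dz": 0,"yaw": -4.9},{"dx": 0.032,"dy": -0.029,"dz": 0,"yaw": -4.9},{"dx": 0.032,"dy": -0.029,"dz": 0,"yaw": -4.9},{"dx": 0.032,"dy": -0.029,"dz": 0,"yaw": -4.9},{"dx": 0.032,"dy": -0.029,"dz": 0,"yaw": -4.9},{"dx": 0.032,"dy": -0.029,"dz": 0,"yaw": -4.9},{"dx": 0.032,"dy": -0.029,"dz": 0,"yaw": -4.9},{"dx": 0.032,"dy": -0.029,"dz": 0,"yaw": -4.9},{"dx": 0.025,"dy": -0.02,"dz": 0,"yaw": -4.9},{"dx": 0,"dy": 0,"dz": 0,"yaw": 0},{"dx": 0,"dy": 0,"dz": 0,"yaw": 0},{"dx": 0,"dy": 0,"dz": 0,"yaw": 0}]' --gripper 0.07

```text
t: 1.9
eef_pos: [645.6, 178.0, 233.5]
tcp_rot: [-3.141, 0.0, 1.573]
ft_force: [-0.3, 0.8, 0.6]
opening: 0.735
grip_force: 0.0
```

```bash
python3 - <<'E'
from h import *
c=read_camera("wrist"); save(c,"w1"); W=world(c)
m=(np.hypot(W[...,0]-646,W[...,1]-178)<20)&(W[...,2]>12)&(W[...,2]<60); Q=W[m]
print(cv2.minEnclosingCircle(Q[:,:2].astype(np.float32)),len(Q),Q[:,2].max(),state()["eef_pos"])
E
```

```text
((647.060546875, 177.4254150390625), 11.030470848083496) 469 52.01256695598852 [645.56002713 178.2016793  233.6773212 ]
```

View pics/w1.png

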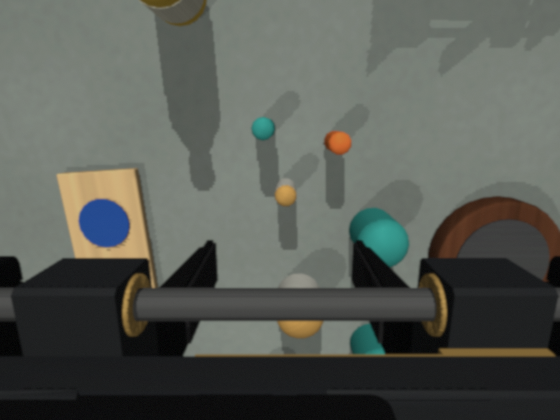

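The wrist view shows d22 at (285,192), midway between the fingers. Its measured position is (647,177), which agrees with the other two cameras. Next I descend, grip and lift.

arm_command --deltas '[{"dx": 0.001,"dy": -0.0005,"dz": -0.03,"yaw": 0},{"dx": 0,"dy": 0,"dz": -0.035,"yaw": 0},{"dx": 0,"dy": 0,"dz": -0.035,"yaw": 0},{"dx": 0,"dy": 0,"dz": -0.03,"yaw": 0},{"dx": 0,"dy": 0,"dz": -0.03,"yaw": 0},{"dx": 0,"dy": 0,"dz": -0.025,"yaw": 0},{"dx": 0,"dy": 0,"dz": -0.02,"yaw": 0},{"dx": 0,"dy": 0,"dz": 0,"yaw": 0},{"dx": 0,"dy": 0,"dz": 0,"yaw": 0}]'

```text
t: 2.85
eef_pos: [647.2, 177.6, 29.3]
tcp_rot: [3.141, -0.0, 1.572]
ft_force: [0.4, -0.5, 0.4]
opening: 0.738
grip_force: 0.0
```

arm_command --deltas '[{"dx": 0,"dy": 0,"dz": 0,"yaw": 0},{"dx": 0,"dy": 0,"dz": 0,"yaw": 0},{"dx": 0,"dy": 0,"dz": 0,"yaw": 0},{"dx": 0,"dy": 0,"dz": 0,"yaw": 0},{"dx": 0,"dy": 0,"dz": 0,"yaw": 0},{"dx": 0,"dy": 0,"dz": 0,"yaw": 0},{"dx": 0,"dy": 0,"dz": 0,"yaw": 0},{"dx": 0,"dy": 0,"dz": 0,"yaw": 0}]' --gripper 0.01

```text
t: 3.65
eef_pos: [647.4, 176.8, 28.7]
tcp_rot: [3.142, 0.0, 1.571]
ft_force: [-0.6, -0.9, -0.1]
opening: 0.22
grip_force: 30.0
```

arm_command --deltas '[{"dx": 0,"dy": 0,"dz": 0.02,"yaw": 0},{"dx": 0,"dy": 0,"dz": 0.03,"yaw": 0},{"dx": 0,"dy": 0,"dz": 0.03,"yaw": 0},{"dx": 0,"dy": 0,"dz": 0.02,"yaw": 0},{"dx": -0.0152,"dy": -0.0234,"dz": 0,"yaw": 0},{"dx": -0.0152,"dy": -0.0234,"dz": 0,"yaw": 0},{"dx": -0.0152,"dy": -0.0234,"dz": 0,"yaw": 0},{"dx": -0.0152,"dy": -0.0234,"dz": 0,"yaw": 0},{"dx": -0.0152,"dy": -0.0234,"dz": 0,"yaw": 0},{"dx": -0.0152,"dy": -0.0234,"dz": 0,"yaw": 0},{"dx": -0.0152,"dy": -0.0234,"dz": 0,"yaw": 0},{"dx": -0.0152,"dy": -0.0234,"dz": 0,"yaw": 0},{"dx": -0.0152,"dy": -0.0234,"dz": 0,"yaw": 0},{"dx": -0.0152,"dy": -0.0234,"dz": 0,"yaw": 0},{"dx": -0.0152,"dy": -0.0234,"dz": 0,"yaw": 0},{"dx": -0.0152,"dy": -0.0234,"dz": 0,"yaw": 0},{"dx": 0,"dy": 0,"dz": 0,"yaw": 0},{"dx": 0,"dy": 0,"dz": 0,"yaw": 0},{"dx": 0,"dy": 0,"dz": 0,"yaw": 0}]'

```text
t: 5.55
eef_pos: [465.4, -103.6, 128.7]
tcp_rot: [3.141, 0.0, 1.571]
ft_force: [0.0, 0.8, 0.4]
opening: 0.22
grip_force: 30.0
```

arm_command --deltas '[{"dx": -0.0005,"dy": 0,"dz": -0.02,"yaw": 0},{"dx": 0,"dy": 0,"dz": -0.025,"yaw": 0},{"dx": 0,"dy": 0,"dz": -0.02,"yaw": 0},{"dx": 0,"dy": 0,"dz": -0.01,"yaw": 0},{"dx": 0,"dy": 0,"dz": -0.005,"yaw": 0},{"dx": 0,"dy": 0,"dz": -0.0045,"yaw": 0},{"dx": 0,"dy": 0,"dz": 0,"yaw": 0},{"dx": 0,"dy": 0,"dz": 0,"yaw": 0},{"dx": 0,"dy": 0,"dz": 0,"yaw": 0}]'

```text
t: 6.45
eef_pos: [464.7, -104.1, 44.7]
tcp_rot: [3.141, 0.0, 1.571]
ft_force: [-0.4, 0.0, -0.2]
opening: 0.217
grip_force: 30.0
```

arm_command --deltas '[{"dx": 0,"dy": 0,"dz": 0,"yaw": 0},{"dx": 0,"dy": 0,"dz": 0,"yaw": 0},{"dx": 0,"dy": 0,"dz": 0,"yaw": 0},{"dx": 0,"dy": 0,"dz": 0,"yaw": 0},{"dx": 0,"dy": 0,"dz": 0,"yaw": 0},{"dx": 0,"dy": 0,"dz": 0,"yaw": 0}]' --gripper 0.06

```text
t: 7.05
eef_pos: [464.5, -104.0, 44.2]
tcp_rot: [3.142, -0.0, 1.571]
ft_force: [-0.5, 0.3, 0.8]
opening: 0.618
grip_force: 0.0
```

arm_command --deltas '[{"dx": 0,"dy": 0,"dz": 0.02,"yaw": 0},{"dx": 0,"dy": 0,"dz": 0.03,"yaw": 0},{"dx": 0,"dy": 0,"dz": 0.03,"yaw": 0},{"dx": 0,"dy": 0,"dz": 0.02,"yaw": 0},{"dx": 0.025,"dy": -0.0115,"dz": 0,"yaw": 0},{"dx": 0.03,"dy": -0.0135,"dz": 0,"yaw": 0},{"dx": 0.03,"dy": -0.0135,"dz": 0,"yaw": 0},{"dx": 0.03,"dy": -0.0135,"dz": 0,"yaw": 0},{"dx": 0.03,"dy": -0.0135,"dz": 0,"yaw": 0},{"dx": 0.02,"dy": -0.01,"dz": 0,"yaw": 0},{"dx": 0,"dy": 0,"dz": 0,"yaw": 0},{"dx": 0,"dy": 0,"dz": 0,"yaw": 0},{"dx": 0,"dy": 0,"dz": -0.025,"yaw": 0},{"dx": 0,"dy": 0,"dz": -0.03,"yaw": 0},{"dx": 0,"dy": 0,"dz": -0.03,"yaw": 0},{"dx": 0,"dy": 0,"dz": -0.02,"yaw": 0},{"dx": 0,"dy": 0,"dz": -0.0105,"yaw": 0},{"dx": 0,"dy": 0,"dz": 0,"yaw": 0},{"dx": 0,"dy": 0,"dz": 0,"yaw": 0}]' --gripper 0.075

```text
t: 8.95
eef_pos: [629.6, -179.5, 29.6]
tcp_rot: [3.141, 0.0, 1.571]
ft_force: [-0.3, -0.4, -0.1]
opening: 0.786
grip_force: 0.0
```

arm_command --deltas '[{"dx": 0,"dy": 0,"dz": 0,"yaw": 0},{"dx": 0,"dy": 0,"dz": 0,"yaw": 0},{"dx": 0,"dy": 0,"dz": 0,"yaw": 0},{"dx": 0,"dy": 0,"dz": 0,"yaw": 0},{"dx": 0,"dy": 0,"dz": 0,"yaw": 0},{"dx": 0,"dy": 0,"dz": 0,"yaw": 0},{"dx": 0,"dy": 0,"dz": 0,"yaw": 0},{"dx": 0,"dy": 0,"dz": 0,"yaw": 0}]' --gripper 0.02

```text
t: 9.75
eef_pos: [629.5, -179.5, 28.7]
tcp_rot: [3.141, 0.0, 1.571]
ft_force: [0.1, -0.0, 1.1]
opening: 0.325
grip_force: 30.0
```

arm_command --deltas '[{"dx": 0,"dy": 0,"dz": 0.02,"yaw": 0},{"dx": 0,"dy": 0,"dz": 0.03,"yaw": 0},{"dx": 0,"dy": 0,"dz": 0.03,"yaw": 0},{"dx": 0,"dy": 0,"dz": 0.02,"yaw": 0},{"dx": -0.017,"dy": 0.0157,"dz": 0,"yaw": 0},{"dx": -0.017,"dy": 0.0157,"dz": 0,"yaw": 0},{"dx": -0.017,"dy": 0.0157,"dz": 0,"yaw": 0},{"dx": -0.017,"dy": 0.0157,"dz": 0,"yaw": 0},{"dx": -0.017,"dy": 0.0157,"dz": 0,"yaw": 0},{"dx": -0.017,"dy": 0.0157,"dz": 0,"yaw": 0},{"dx": -0.017,"dy": 0.0157,"dz": 0,"yaw": 0},{"dx": -0.017,"dy": 0.0157,"dz": 0,"yaw": 0},{"dx": -0.017,"dy": 0.0157,"dz": 0,"yaw": 0},{"dx": -0.017,"dy": 0.0157,"dz": 0,"yaw": 0},{"dx": 0,"dy": 0,"dz": 0,"yaw": 0},{"dx": 0,"dy": 0,"dz": 0,"yaw": 0}]'

```text
t: 11.35
eef_pos: [459.7, -22.4, 128.9]
tcp_rot: [3.141, 0.0, 1.572]
ft_force: [0.1, -0.0, -0.9]
opening: 0.324
grip_force: 30.0
```

arm_command --deltas '[{"dx": 0,"dy": 0,"dz": -0.02,"yaw": 0},{"dx": 0,"dy": 0,"dz": -0.025,"yaw": 0},{"dx": 0,"dy": 0,"dz": -0.02,"yaw": 0},{"dx": 0,"dy": 0,"dz": -0.01,"yaw": 0},{"dx": 0,"dy": 0,"dz": -0.005,"yaw": 0},{"dx": 0,"dy": 0,"dz": -0.0045,"yaw": 0},{"dx": 0,"dy": 0,"dz": 0,"yaw": 0},{"dx": 0,"dy": 0,"dz": 0,"yaw": 0},{"dx": 0,"dy": 0,"dz": 0,"yaw": 0}]'

```text
t: 12.25
eef_pos: [459.8, -22.5, 44.7]
tcp_rot: [3.14, 0.0, 1.571]
ft_force: [-0.1, 0.4, -1.8]
opening: 0.322
grip_force: 30.0
```

arm_command --deltas '[{"dx": 0,"dy": 0,"dz": 0,"yaw": 0},{"dx": 0,"dy": 0,"dz": 0,"yaw": 0},{"dx": 0,"dy": 0,"dz": 0,"yaw": 0},{"dx": 0,"dy": 0,"dz": 0,"yaw": 0},{"dx": 0,"dy": 0,"dz": 0,"yaw": 0},{"dx": 0,"dy": 0,"dz": 0,"yaw": 0}]' --gripper 0.07

```text
t: 12.85
eef_pos: [459.5, -22.5, 44.1]
tcp_rot: [3.142, -0.0, 1.571]
ft_force: [-0.3, -0.1, -0.5]
opening: 0.724
grip_force: 0.0
```

arm_command --deltas '[{"dx": 0,"dy": 0,"dz": 0.02,"yaw": 0},{"dx": 0,"dy": 0,"dz": 0.03,"yaw": 0},{"dx": 0,"dy": 0,"dz": 0.03,"yaw": 0},{"dx": 0,"dy": 0,"dz": 0.02,"yaw": 0},{"dx": 0.0235,"dy": -0.0085,"dz": 0,"yaw": 0},{"dx": 0.027,"dy": -0.009,"dz": 0,"yaw": 0},{"dx": 0.027,"dy": -0.009,"dz": 0,"yaw": 0},{"dx": 0.027,"dy": -0.009,"dz": 0,"yaw": 0},{"dx": 0.027,"dy": -0.009,"dz": 0,"yaw": 0},{"dx": 0.022,"dy": -0.007,"dz": 0,"yaw": 0},{"dx": 0,"dy": 0,"dz": 0,"yaw": 0},{"dx": 0,"dy": 0,"dz": 0,"yaw": 0},{"dx": 0,"dy": 0,"dz": -0.025,"yaw": 0},{"dx": 0,"dy": 0,"dz": -0.03,"yaw": 0},{"dx": 0,"dy": 0,"dz": -0.03,"yaw": 0},{"dx": 0,"dy": 0,"dz": -0.02,"yaw": 0},{"dx": 0,"dy": 0,"dz": -0.0105,"yaw": 0},{"dx": 0,"dy": 0,"dz": 0,"yaw": 0},{"dx": 0,"dy": 0,"dz": 0,"yaw": 0}]' --gripper 0.085

```text
t: 14.75
eef_pos: [613.1, -73.9, 29.5]
tcp_rot: [3.141, 0.0, 1.571]
ft_force: [0.1, 0.1, 0.3]
opening: 0.894
grip_force: 0.0
```

arm_command --deltas '[{"dx": 0,"dy": 0,"dz": 0,"yaw": 0},{"dx": 0,"dy": 0,"dz": 0,"yaw": 0},{"dx": 0,"dy": 0,"dz": 0,"yaw": 0},{"dx": 0,"dy": 0,"dz": 0,"yaw": 0},{"dx": 0,"dy": 0,"dz": 0,"yaw": 0},{"dx": 0,"dy": 0,"dz": 0,"yaw": 0},{"dx": 0,"dy": 0,"dz": 0,"yaw": 0},{"dx": 0,"dy": 0,"dz": 0,"yaw": 0}]' --gripper 0.03

```text
t: 15.55
eef_pos: [613.1, -74.0, 28.7]
tcp_rot: [3.141, 0.0, 1.571]
ft_force: [0.5, -0.4, 1.5]
opening: 0.433
grip_force: 30.0
```

To white (454.1, 59.6): dx −0.159, dy +0.1336.

arm_command --deltas '[{"dx": 0,"dy": 0,"dz": 0.02,"yaw": 0},{"dx": 0,"dy": 0,"dz": 0.03,"yaw": 0},{"dx": 0,"dy": 0,"dz": 0.03,"yaw": 0},{"dx": 0,"dy": 0,"dz": 0.02,"yaw": 0},{"dx": -0.0159,"dy": 0.0134,"dz": 0,"yaw": 0},{"dx": -0.0159,"dy": 0.0134,"dz": 0,"yaw": 0},{"dx": -0.0159,"dy": 0.0134,"dz": 0,"yaw": 0},{"dx": -0.0159,"dy": 0.0134,"dz": 0,"yaw": 0},{"dx": -0.0159,"dy": 0.0134,"dz": 0,"yaw": 0},{"dx": -0.0159,"dy": 0.0134,"dz": 0,"yaw": 0},{"dx": -0.0159,"dy": 0.0134,"dz": 0,"yaw": 0},{"dx": -0.0159,"dy": 0.0134,"dz": 0,"yaw": 0},{"dx": -0.0159,"dy": 0.0134,"dz": 0,"yaw": 0},{"dx": -0.0159,"dy": 0.0134,"dz": 0,"yaw": 0},{"dx": 0,"dy": 0,"dz": 0,"yaw": 0},{"dx": 0,"dy": 0,"dz": 0,"yaw": 0}]'

```text
t: 17.15
eef_pos: [454.0, 60.1, 128.7]
tcp_rot: [3.141, 0.0, 1.572]
ft_force: [1.1, -0.1, -2.8]
opening: 0.429
grip_force: 30.0
```

arm_command --deltas '[{"dx": 0,"dy": 0,"dz": -0.02,"yaw": 0},{"dx": 0,"dy": 0,"dz": -0.025,"yaw": 0},{"dx": 0,"dy": 0,"dz": -0.02,"yaw": 0},{"dx": 0,"dy": 0,"dz": -0.01,"yaw": 0},{"dx": 0,"dy": 0,"dz": -0.005,"yaw": 0},{"dx": 0,"dy": 0,"dz": -0.0045,"yaw": 0},{"dx": 0,"dy": 0,"dz": 0,"yaw": 0},{"dx": 0,"dy": 0,"dz": 0,"yaw": 0},{"dx": 0,"dy": 0,"dz": 0,"yaw": 0}]'

```text
t: 18.05
eef_pos: [454.3, 60.0, 44.7]
tcp_rot: [3.141, 0.0, 1.571]
ft_force: [-0.0, -0.9, -2.6]
opening: 0.43
grip_force: 30.0
```

arm_command --deltas '[{"dx": 0,"dy": 0,"dz": 0,"yaw": 0},{"dx": 0,"dy": 0,"dz": 0,"yaw": 0},{"dx": 0,"dy": 0,"dz": 0,"yaw": 0},{"dx": 0,"dy": 0,"dz": 0,"yaw": 0},{"dx": 0,"dy": 0,"dz": 0,"yaw": 0},{"dx": 0,"dy": 0,"dz": 0,"yaw": 0}]' --gripper 0.08

```text
t: 18.65
eef_pos: [454.0, 60.0, 44.2]
tcp_rot: [3.141, 0.0, 1.571]
ft_force: [-1.1, -0.1, 0.3]
opening: 0.829
grip_force: 0.0
```

arm_command --deltas '[{"dx": 0,"dy": 0,"dz": 0.02,"yaw": 0},{"dx": 0,"dy": 0,"dz": 0.03,"yaw": 0},{"dx": 0,"dy": 0,"dz": 0.03,"yaw": 0},{"dx": 0,"dy": 0,"dz": 0.02,"yaw": 0},{"dx": 0.0275,"dy": -0.002,"dz": 0,"yaw": 0},{"dx": 0.04,"dy": -0.002,"dz": 0,"yaw": 0},{"dx": 0.04,"dy": -0.002,"dz": 0,"yaw": 0},{"dx": 0.04,"dy": -0.002,"dz": 0,"yaw": 0},{"dx": 0.035,"dy": -0.002,"dz": 0,"yaw": 0},{"dx": 0.025,"dy": -0.001,"dz": 0,"yaw": 0},{"dx": 0,"dy": 0,"dz": 0,"yaw": 0},{"dx": 0,"dy": 0,"dz": 0,"yaw": 0},{"dx": 0,"dy": 0,"dz": -0.025,"yaw": 0},{"dx": 0,"dy": 0,"dz": -0.03,"yaw": 0},{"dx": 0,"dy": 0,"dz": -0.03,"yaw": 0},{"dx": 0,"dy": 0,"dz": -0.02,"yaw": 0},{"dx": 0,"dy": 0,"dz": -0.0105,"yaw": 0},{"dx": 0,"dy": 0,"dz": 0,"yaw": 0},{"dx": 0,"dy": 0,"dz": 0,"yaw": 0}]' --gripper 0.095

```text
t: 20.55
eef_pos: [661.6, 49.1, 29.7]
tcp_rot: [3.141, 0.0, 1.571]
ft_force: [-0.3, -0.5, 0.2]
opening: 1.002
grip_force: 0.0
```

arm_command --deltas '[{"dx": 0,"dy": 0,"dz": 0,"yaw": 0},{"dx": 0,"dy": 0,"dz": 0,"yaw": 0},{"dx": 0,"dy": 0,"dz": 0,"yaw": 0},{"dx": 0,"dy": 0,"dz": 0,"yaw": 0},{"dx": 0,"dy": 0,"dz": 0,"yaw": 0},{"dx": 0,"dy": 0,"dz": 0,"yaw": 0},{"dx": 0,"dy": 0,"dz": 0,"yaw": 0},{"dx": 0,"dy": 0,"dz": 0,"yaw": 0}]' --gripper 0.04

```text
t: 21.35
eef_pos: [661.6, 49.0, 28.7]
tcp_rot: [3.141, 0.0, 1.571]
ft_force: [0.4, 0.1, 0.6]
opening: 0.537
grip_force: 30.0
```

arm_command --deltas '[{"dx": 0,"dy": 0,"dz": 0.02,"yaw": 0},{"dx": 0,"dy": 0,"dz": 0.03,"yaw": 0},{"dx": 0,"dy": 0,"dz": 0.03,"yaw": 0},{"dx": 0,"dy": 0,"dz": 0.02,"yaw": 0},{"dx": -0.0177,"dy": 0.0077,"dz": 0,"yaw": 0},{"dx": -0.0177,"dy": 0.0077,"dz": 0,"yaw": 0},{"dx": -0.0177,"dy": 0.0077,"dz": 0,"yaw": 0},{"dx": -0.0177,"dy": 0.0077,"dz": 0,"yaw": 0},{"dx": -0.0177,"dy": 0.0077,"dz": 0,"yaw": 0},{"dx": -0.0177,"dy": 0.0077,"dz": 0,"yaw": 0},{"dx": -0.0177,"dy": 0.0077,"dz": 0,"yaw": 0},{"dx": -0.0177,"dy": 0.0077,"dz": 0,"yaw": 0},{"dx": -0.0177,"dy": 0.0077,"dz": 0,"yaw": 0},{"dx": -0.0177,"dy": 0.0077,"dz": 0,"yaw": 0},{"dx": -0.0177,"dy": 0.0077,"dz": 0,"yaw": 0},{"dx": -0.0177,"dy": 0.0077,"dz": 0,"yaw": 0},{"dx": 0,"dy": 0,"dz": 0,"yaw": 0},{"dx": 0,"dy": 0,"dz": 0,"yaw": 0}]'

```text
t: 23.15
eef_pos: [449.0, 141.5, 128.6]
tcp_rot: [-3.142, 0.0, 1.572]
ft_force: [0.6, -0.6, -4.5]
opening: 0.535
grip_force: 30.0
```

arm_command --deltas '[{"dx": 0,"dy": 0,"dz": -0.02,"yaw": 0},{"dx": 0,"dy": 0,"dz": -0.025,"yaw": 0},{"dx": 0,"dy": 0,"dz": -0.02,"yaw": 0},{"dx": 0,"dy": 0,"dz": -0.01,"yaw": 0},{"dx": 0,"dy": 0,"dz": -0.005,"yaw": 0},{"dx": 0,"dy": 0,"dz": -0.0045,"yaw": 0},{"dx": 0,"dy": 0,"dz": 0,"yaw": 0},{"dx": 0,"dy": 0,"dz": 0,"yaw": 0},{"dx": 0,"dy": 0,"dz": 0,"yaw": 0}]'

```text
t: 24.05
eef_pos: [449.4, 141.5, 44.7]
tcp_rot: [3.141, -0.0, 1.571]
ft_force: [1.3, 0.1, -4.9]
opening: 0.534
grip_force: 30.0
```

arm_command --deltas '[{"dx": 0,"dy": 0,"dz": 0,"yaw": 0},{"dx": 0,"dy": 0,"dz": 0,"yaw": 0},{"dx": 0,"dy": 0,"dz": 0,"yaw": 0},{"dx": 0,"dy": 0,"dz": 0,"yaw": 0},{"dx": 0,"dy": 0,"dz": 0,"yaw": 0},{"dx": 0,"dy": 0,"dz": 0,"yaw": 0}]' --gripper 0.094

```text
t: 24.65
eef_pos: [449.1, 141.4, 44.2]
tcp_rot: [3.142, 0.0, 1.571]
ft_force: [0.9, -0.0, 0.7]
opening: 0.963
grip_force: 0.0
```

arm_command --deltas '[{"dx": 0,"dy": 0,"dz": 0.02,"yaw": 0},{"dx": 0,"dy": 0,"dz": 0.03,"yaw": 0},{"dx": 0,"dy": 0,"dz": 0.04,"yaw": 0},{"dx": 0,"dy": 0,"dz": 0.04,"yaw": 0},{"dx": 0,"dy": 0,"dz": 0.04,"yaw": 0},{"dx": 0.02,"dy": 0.03,"dz": 0,"yaw": 0},{"dx": 0.02,"dy": 0.03,"dz": 0,"yaw": 0},{"dx": 0.02,"dy": 0.03,"dz": 0,"yaw": 0},{"dx": 0.02,"dy": 0.03,"dz": 0,"yaw": 0},{"dx": 0.02,"dy": 0.03,"dz": 0,"yaw": 0},{"dx": 0.02,"dy": 0.03,"dz": 0,"yaw": 0},{"dx": 0,"dy": 0,"dz": 0,"yaw": 0},{"dx": 0,"dy": 0,"dz": 0,"yaw": 0}]'

```text
t: 25.95
eef_pos: [568.7, 321.6, 213.3]
tcp_rot: [-3.14, 0.001, 1.572]
ft_force: [-0.3, 0.6, 0.6]
opening: 0.989
grip_force: 0.0
```

```bash
python3 - <<'E'
from h import *
print(state()["t"])
c=read_camera("top"); save(c,"top1"); W=world(c); d=read_camera("side"); save(d,"side1"); S=world(d)
for n,(x0,y0,D) in dict(d22=(464.6,-104,22),d32=(459.4,-22.2,32),d42=(454.1,59.6,42),d52=(448.9,141.5,52)).items():
    for X in (W,S):
        Q=X[(np.hypot(X[...,0]-x0,X[...,1]-y0)<40)&(X[...,2]>25)&(X[...,2]<90)]
        if len(Q): (x,y),r=cv2.minEnclosingCircle(Q[:,:2].astype(np.float32)); print(n,round(x-x0,1),round(y-y0,1),round(r,1),round(Q[:,2].max(),1))
E
```

```text
25.95
d22 -0.0 1.3 10.9 67.0
d22 -0.5 1.8 10.9 67.5
d32 0.5 -1.8 15.8 73.6
d32 -1.0 -1.2 16.5 73.4
d42 0.1 -1.3 20.9 79.9
d42 -0.5 -0.7 21.0 78.9
d52 0.4 0.4 26.1 83.3
d52 -0.3 0.6 26.1 82.8
```

View pics/top1.png

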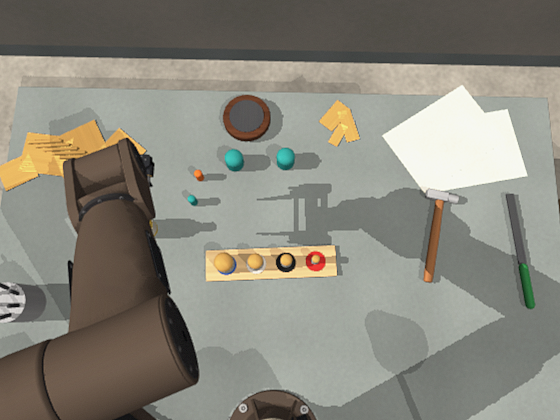

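The top view shows the dollies standing on blue (225,263), white (256,263), black (287,262) and red (316,261). All are within 2 mm of centre, and the arm is clear of everything.

```bash
python3 -c "
from cell import job_done
print(job_done())"
```

```text
the job is handed in; nothing more can be done
None
```

All four dollies are standing upright on the rack (22 on red, 32 on black, 42 on white, 52 on blue), each within about 2 mm of its pad's centre on the final camera check; the hammer and oil bottle were never touched, and the job was handed in at about 26 s, with no verdict returned.

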